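# Clamp a two-part plaster mould shut with self-closing tongs

## Robot

A 6-joint arm with a two-finger parallel gripper is mounted at the origin on the work surface. World frame = base frame: x ahead of the robot, y to its left, z up, the work surface at z = 0. Lengths are in m, angles in rad, forces in N, time in s.
With the tool pointing down it reaches from about 0.3 to 0.775 m from the base axis. Payload 14.6 kg.
Tool frame: the origin (TCP) lies midway between the tips of the shut fingers; the grasp point (between the pads) lies 19 mm behind it; z points along the fingers, y is the direction in which the jaws open and shut (so a half turn about z gives the same grasp; the last joint's range is limited). The gripper opens to 85 mm and grips with 20 to 120 N. Pads are 22 mm wide; open, the fingers measure 114 mm over their backs; the gripper's body (76 mm by 85 mm) begins 54 mm behind the grasp point. The pads swing forward as they close: fully open they stand 13 mm farther back than shut.
Start: joints at [1.079, 0.3, 1.521, -0, 1.321, -0.067], TCP at [0.227, 0.501, 0.231] pointing down, gripper open.
Joint ranges: [-3.03, 3.03], [-0.79, 2.21], [0.23, 2.52], [-1.04, 4.18], [0, 3.07], [-2.55, 2.55]. Speed limits (rad/s): [2.22, 2.22, 2.57, 3.14, 3.14, 3.14].

## Interface

Orientations are given as a rotation vector (axis times angle).
In Python, from bench import status, cams, ticket gives the robot as it stands.
- The arm moves only by the shell command python3 -m inch 'ROWS'. ROWS is JSON, one flat list of numbers, 7 for each row, row after row: the shift along the tool's x, y, z each as a share of 40 mm, from -1 to 1, then the turn, a rotation vector about the tool's x, y, z each as a share of 10 degrees, from -1 to 1, then the opening in per cent of the stroke, from 0 (shut) to 100 (fully open). In form: [x, y, z, rx, ry, rz, hand, x, y, z, rx, ry, rz, hand, ...]. A call has exactly 10 rows; each row shifts and turns the commanded pose from where the row before left it, along the tool's axes as they then stand; what a row does not reach is not made up. A row lasts 1/8 s, in which the tool goes at most 62.5 mm and 10.7 degrees, less where a joint would pass 70% of its speed; a pose out of reach is approached as far as the arm can. A call with a number of a shift or a turn outside -1 to 1 is refused whole. A call with a gripper value outside its range is refused whole. The fingers move at their own pace and stop on an object; the grip force is fixed at half the most. Time passes only in rows, so rows that do not move let the fingers close, or fill a call up. It gives the time, the measured TCP pose, the force and the opening at its end, in the units of the state.
- status.get_state(): the state, without advancing time (a new reading comes with each control period).
- cams.capture(name): name is "side" or "top" or "wrist"; returns a dict with "img" (420x560x3 uint8, blue, green, red), "fx", "fy", "cx", "cy" (pixels), "dist_coeffs" ([k1, k2, p1, p2, k3] as OpenCV has them; the pictures are not rectified), "view" (4x4, takes a point from world to camera coordinates); the wrist camera has in their place "T_tool_cam" (4x4, takes a point from camera to tool coordinates, whose origin is the TCP and whose axes are the flange's). Camera axes: x right, y up, looking along -z (the intrinsics and any distortion apply to the point x, -y, -z); pixel columns grow to the right and rows downward; lengths in m; the calibration is good to about 2 mm. A picture is of the moment at which its call begins: read the wrist's pose just before it. There is no depth.
- ticket.finish_job(): hands the job in, once; it reports no verdict.
The state is a dict: "t": time; "q": joint angles; "qvel": joint speeds; "effort": joint torques, N m; "tool_pos": TCP position; "eef_rot": TCP orientation; "ft_force": force on the tool from outside, world axes, zero at the start; "ft_torque": the same for the moment, N m; "grip_width": opening from 0.0 (shut) to 1.0 (fully open).
Only numpy, scipy, OpenCV 4.12 (cv2) and the standard library are available. Lean on these libraries where they do the work, as an engineer would, in place of code of your own. Each camera call takes 0.05 s, during which the arm holds its last target.

## Task

Take the self-closing clamp tongs from their wooden holder, squeeze them open, lower them squarely astride the middle of the two-part plaster mould and press gently until the tongs' block has pushed the rubber bung in by about 3 to 4 mm. Let the tongs close there, so that by their own grip they hold the mould shut and the bung pressed in, and take the hand away. Never ram the bung in (8 mm is too far), do not crush the plaster, and leave the other things on the bench where they are.

Things in the scene. Friction and masses are not known exactly. Their poses are not given: they have to be found in the camera images.
- clamp: Self-closing (cross-action) clamp tongs of plain steel, 120 mm tall, about 0.18 kg, upright in the holder, jaws down. Origin: midway between the jaws, level with their lower tips; z up to the handles; y the line along which jaws and handles move. Jaws: plates 28 mm wide (x), 8 mm thick, 54 mm tall, inner faces at y = +-11 mm at rest, +-25 mm open; let go, they spring shut.
- clamp_grip (a point): Middle between the two handles' rubber grip strips, 102 mm above the jaw tips. Handles: flat upright steel plates 24 mm wide (x), 6 mm thick, z = 68 to 120 mm, outer faces at y = +-32 mm at rest; strips at z = 87 to 117 mm. Pushing both inwards along y opens the jaws as much, to a stop at 14 mm (36 mm over the handles). Each resists with 8 N at rest, plus 0.7 N per mm (18 N at the stop).
- clamp_seat (a point): Centre of the underside of the tongs' dark block (34 mm in x, 20 mm in y, from 50 to 72 mm above the jaw tips, between the jaws). This underside is what lands on the bung.
- jaw_a (a joint): Opening of the jaw on the tongs' -y side (its handle is on the +y side): 0 at rest (sprung shut), 0.014 m fully open, about 0.004 when it bears on the shut mould.
- jaw_b (a joint): The same for the jaw on the +y side (its handle is on the -y side).
- holder: Fixed open wooden tray in which the tongs stand, 58 x 90 x 24 mm outside, walls and floor 6 mm. Origin: centre of its underside; its long side along y, as the tongs' y. The inner room lets the jaws open fully.
- mould: Fixed wooden board 140 x 110 x 16 mm with a two-part plaster mould: two upright slabs side by side, each 90 (x) x 15 (y) x 80 mm (z). Origin: centre of the board's underside; z up; y across the slabs' thickness. The fixed slab fills y = -15 to 0 mm, the sliding slab 0 to +15 mm when shut. 6 mm steel guide pins stick out of both faces at x = +-35 mm.
- mould_top (a point): Middle of the mould's top, on the seam, level with the slabs' tops (96 mm above the board's underside). Here stands a black rubber bung, 17 mm across, its top 6 to 24 mm above the slabs: how far differs from time to time and is not reported.
- half (a joint): How far the sliding slab stands off along +y: 0 shut, starts at 0.002 to 0.005 m ajar; it slides stiffly (1.5 N) and stays where it is left.
- bung (a joint): How far the rubber bung has been pushed down from its free height: 0 free, 0.010 m bottomed. It springs back: starts to yield at 1.8 N, then 1.2 N per mm (3.5 mm is 6 N).
- clay: Bystander: off-white block of clay, 65 x 50 x 34 mm; origin at the centre of its underside.
- pot: Bystander: small closed grey plastic pot, 44 mm across, 30 mm high; origin at the centre of its underside.
- cup: Bystander: cup, 74 mm across, 95 mm high; origin at the centre of its underside.
- flask: Bystander: drinking flask, 60 mm across, 140 mm high; origin at the centre of its underside.
- spatula_a: Bystander: modelling tool about 165 mm long, 10 mm thick, lying flat.
- spatula_b: Bystander: modelling tool about 165 mm long, 10 mm thick, lying flat.
Not all that is in view belongs to the job. What is shaped like the mould but green or white is not meant.

How it is judged:
By the outcome, as a careful person would: the job done as asked, in the order asked, and still so for the second after the job is handed in, with the robot touching nothing.
It also fails if it takes over 48 s, if anything falls off the work surface, if the arm or the gripper's body presses on something with over 40 N, if the wrist force passes 120 N, or if a joint passes its speed limit or range.

## Working session

There is one attempt and no reset: what is moved stays moved. The work goes in short steps, Python scripts to look and compute and a shell command to move; the robot and the scene stay as the last step left them, time stands still between calls to the robot, and variables do not carry over. Pictures are saved under pics/ and viewed, and the job is handed in when it is done.

```bash
ls; mkdir -p pics; cat > h.py <<'E'
import numpy as np,cv2
from bench import status,cams,ticket
def snap(n,f):
    c=cams.capture(n); cv2.imwrite('pics/'+f,c['img']); return c
E
python3 - <<'E'
from h import *
import pickle
s=status.get_state(); print(s)
for n in ['side','top','wrist']:
    c=snap(n,n+'0.png'); pickle.dump((s,c),open(n+'0.pkl','wb'))
    print(n,{k:(np.round(v,4).tolist() if not np.isscalar(v) else v) for k,v in c.items() if k!='img'})
E
```

```text
pics
{'t': 0.0, 'q': array([ 1.07941338e+00,  3.00514781e-01,  1.52159821e+00,  6.36287201e-06,
        1.32071502e+00, -6.66135386e-02]), 'qvel': array([-1.50589487e-03, -7.14065778e-05, -1.32956472e-03, -1.11991308e-03,
       -8.10250501e-04, -1.43525742e-03]), 'effort': array([ 1.10764995e-03, -5.43497086e+01, -3.61802387e+01,  1.09047687e-05,
        3.94727569e-03, -1.45540821e-05]), 'tool_pos': array([0.22655395, 0.50090503, 0.23069011]), 'eef_rot': array([-6.62150750e-01, -3.07066485e+00,  1.86258564e-03]), 'ft_force': array([-0.2421026 , -0.37857603,  0.65160056]), 'ft_torque': array([0.00617833, 0.02208139, 0.04075239]), 'grip_width': 1.0013363228772605}
side {'fx': 473.51679566869865, 'fy': 473.51679566869865, 'cx': 278.49352518890703, 'cy': 209.44685287741518, 'dist_coeffs': [0.0197, 0.0, 0.0, 0.0, 0.0], 'view': [[-0.9732, -0.2297, 0.0044, 0.4988], [0.1712, -0.712, 0.681, -0.1534], [-0.1533, 0.6635, 0.7323, -1.0584], [0.0, 0.0, 0.0, 1.0]]}
top {'fx': 504.12387463518013, 'fy': 504.12387463518013, 'cx': 281.0873768656781, 'cy': 203.55612621649618, 'dist_coeffs': [-0.0942, 0.0, 0.0, 0.0, 0.0], 'view': [[0.0267, -0.9995, 0.0157, -0.0451], [0.9905, 0.0285, 0.1347, -0.5358], [-0.1351, 0.0119, 0.9908, -1.2755], [0.0, 0.0, 0.0, 1.0]]}
wrist {'fx': 374.1289682281941, 'fy': 374.1289682281941, 'cx': 282.0591913040225, 'cy': 210.06085364245519, 'dist_coeffs': [0.0234, 0.0, 0.0, 0.0, 0.0], 'T_tool_cam': [[0.0002, 0.9452, 0.3265, 0.085], [1.0, -0.0003, 0.0002, -0.0013], [0.0003, 0.3265, -0.9452, -0.1428], [0.0, 0.0, 0.0, 1.0]]}
```

View pics/side0.png

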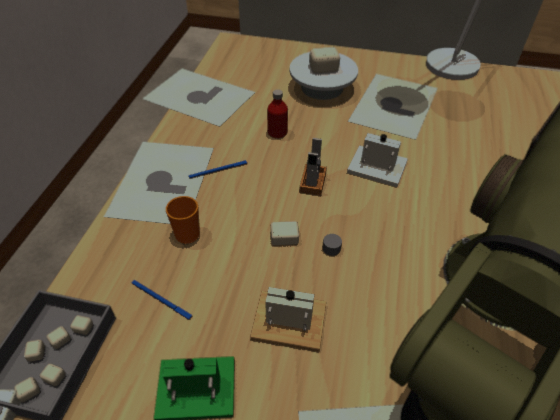

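View pics/top0.png

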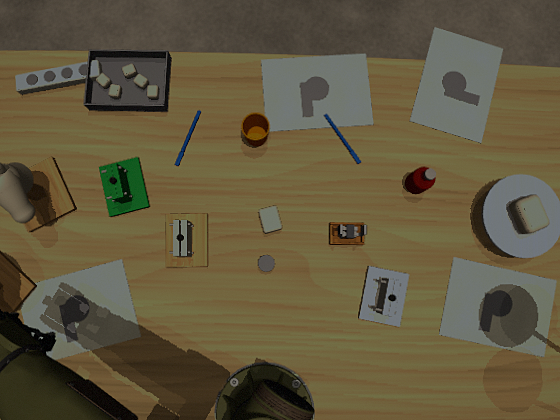

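View pics/wrist0.png

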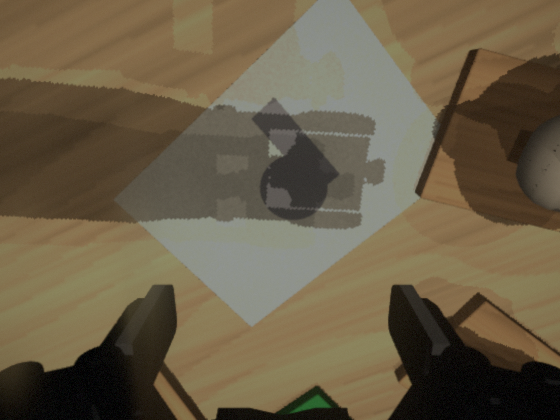

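The side view shows the tongs in the brown holder at (313,170) and the target mould on its wooden board at (289,315). The green and white ones are decoys. In the top view the tongs are at (347,233) and the mould at (187,240). I'll enlarge both.

```bash
python3 - <<'E'
from h import *
t=cv2.imread('pics/top0.png');s=cv2.imread('pics/side0.png')
def crop(im,x,y,w,h,k): return cv2.resize(np.clip(im[y:y+h,x:x+w].astype(float)*1.6,0,255).astype(np.uint8),None,fx=k,fy=k,interpolation=cv2.INTER_CUBIC)
cv2.imwrite('pics/c1.png',np.hstack([crop(t,155,205,65,70,6),crop(t,318,205,65,70,6)]))
cv2.imwrite('pics/c2.png',np.hstack([crop(s,250,280,80,75,5),crop(s,285,130,60,75,5)]))
E
```

```text
(no output)
```

View pics/c1.png

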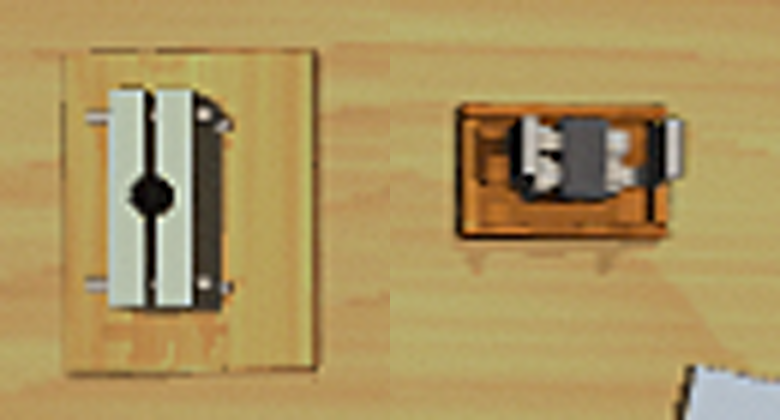

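View pics/c2.png

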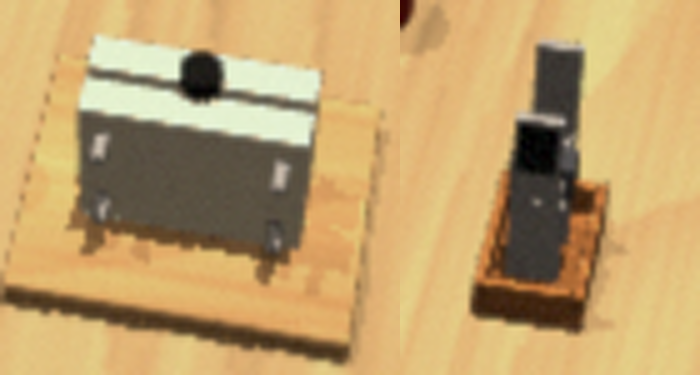

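```bash
cat >> h.py <<'E'
import pickle
from scipy.optimize import least_squares
from scipy.spatial.transform import Rotation as R
def W2C(c,s):
    """returns 4x4 world->camera(gl axes)"""
    if 'view' in c: return np.array(c['view'])
    T=np.eye(4);T[:3,:3]=R.from_rotvec(s['eef_rot']).as_matrix();T[:3,3]=s['tool_pos']
    return np.linalg.inv(T@np.array(c['T_tool_cam']))
def cvpose(c,s):
    V=np.diag([1,-1,-1,1.])@W2C(c,s); K=np.array([[c['fx'],0,c['cx']],[0,c['fy'],c['cy']],[0,0,1.]])
    return V,K,np.array(c['dist_coeffs'],float)
def proj(c,s,P):
    V,K,d=cvpose(c,s); P=np.atleast_2d(np.array(P,float))
    return cv2.projectPoints(P,cv2.Rodrigues(V[:3,:3])[0],V[:3,3],K,d)[0][:,0]
def ray(c,s,uv):
    V,K,d=cvpose(c,s); u=cv2.undistortPoints(np.array(uv,float).reshape(-1,1,2),K,d)[:,0]
    D=np.c_[u,np.ones(len(u))]@V[:3,:3]; o=-V[:3,:3].T@V[:3,3]
    return o,D/np.linalg.norm(D,axis=1)[:,None]
def onz(c,s,uv,z):
    o,D=ray(c,s,uv); return o+D*((z-o[2])/D[:,2])[:,None]
def tri(obs):
    A=np.zeros((3,3));b=np.zeros(3)
    L=[]
    for c,s,uv in obs:
        o,D=ray(c,s,[uv]);D=D[0];M=np.eye(3)-np.outer(D,D);A+=M;b+=M@o;L.append((o,M))
    p=np.linalg.solve(A,b); return p,[np.linalg.norm(M@(p-o)) for o,M in L]
def load(n): 
    s,c=pickle.load(open(n+'.pkl','rb')); return c,s
def take(n,tag):
    s=status.get_state(); c=snap(n,tag+'.png'); pickle.dump((s,c),open(tag+'.pkl','wb')); return c,s
E
python3 - <<'E'
from h import *
ct,st=load('top0');cs,ss=load('side0')
T=lambda x,y,ox:[ox+x/6,205+y/6]
b=[T(63,52,155),T(318,50,155),T(318,370,155),T(65,375,155)]
pb=onz(ct,st,b,.016);print('board',pb.round(4),pb.mean(0))
sl=[T(108,89,155),T(193,89,155),T(193,306,155),T(108,306,155)]
p=onz(ct,st,sl,.096);print('slabs',p.round(4))
print('seam L/R',onz(ct,st,[T(146,100,155),T(156,100,155),T(146,295,155),T(156,295,155)],.096).round(4))
ho=[T(458,102,253),T(668,102,253),T(668,238,253),T(460,238,253)]
p=onz(ct,st,ho,.024);print('holder',p.round(4),p.mean(0))
# bung
S=lambda x,y:[250+x/5,280+y/5]
print('bung',tri([(ct,st,T(152,195,155)),(cs,ss,S(202,75))]))
# side slab top corners: far-left, far-right, near-right, near-left
q=[S(93,38),S(321,70),S(312,142),S(80,108)]
print('slabs side',onz(cs,ss,q,.096).round(4))
r=[[285+(x-400)/5,130+y/5] for x,y in [(537,43),(583,45)]]
print('far handle top side',onz(cs,ss,r,.126).round(4))
r=[[285+(x-400)/5,130+y/5] for x,y in [(517,118),(563,122)]]
print('near handle top side',onz(cs,ss,r,.126).round(4))
print('handles top view',onz(ct,st,[T(684,120,253),T(684,176,253),T(525,118,253),T(538,118,253),T(538,178,253)],.126).round(4))
M=R.from_rotvec(st['eef_rot']).as_matrix();print(M.round(3))
E
```

```text
board [[0.504  0.274  0.016 ]
 [0.5081 0.1615 0.016 ]
 [0.3685 0.1553 0.016 ]
 [0.3629 0.2654 0.016 ]] [0.43586025 0.21405872 0.016     ]
slabs [[0.4804 0.237  0.096 ]
 [0.4815 0.2018 0.096 ]
 [0.3924 0.1974 0.096 ]
 [0.3913 0.2323 0.096 ]]
seam L/R [[0.4763 0.221  0.096 ]
 [0.4765 0.2168 0.096 ]
 [0.3963 0.2169 0.096 ]
 [0.3964 0.2128 0.096 ]]
holder [[ 0.4935 -0.1581  0.024 ]
 [ 0.496  -0.2504  0.024 ]
 [ 0.4364 -0.2508  0.024 ]
 [ 0.4341 -0.1598  0.024 ]] [ 0.46499664 -0.20479269  0.024     ]
bung (array([0.43776176, 0.21584057, 0.09964171]), [np.float64(0.0007410085237843873), np.float64(0.0007410085237844305)])
slabs side [[0.4839 0.207  0.096 ]
 [0.3947 0.2006 0.096 ]
 [0.3923 0.2327 0.096 ]
 [0.481  0.2387 0.096 ]]
far handle top side [[ 0.4797 -0.2301  0.126 ]
 [ 0.4569 -0.2339  0.126 ]]
near handle top side [[ 0.4786 -0.1708  0.126 ]
 [ 0.4563 -0.1731  0.126 ]]
handles top view [[ 0.4783 -0.2387  0.126 ]
 [ 0.4556 -0.2388  0.126 ]
 [ 0.4773 -0.1741  0.126 ]
 [ 0.4775 -0.1794  0.126 ]
 [ 0.4532 -0.1797  0.126 ]]
[[-0.911  0.412 -0.001]
 [ 0.412  0.911 -0.001]
 [ 0.    -0.001 -1.   ]]
```

The tongs stand at about (0.467, -0.206) with yaw near 0. The mould is at about (0.436, 0.215) with yaw near 3°. I'll turn the tool square and look at the mould from above on the way.

```bash
python3 -m inch '[0,0,0,0,0,-0.81,100, 0,0,0,0,0,-0.81,100, 0,0,0,0,0,-0.81,100, -0.75,-1,-0.1,0,0,0,100, -0.75,-1,-0.1,0,0,0,100, -0.75,-1,-0.1,0,0,0,100, -0.75,-1,-0.1,0,0,0,100, -0.75,-1,-0.1,0,0,0,100, -0.75,-1,-0.1,0,0,0,100, -0.72,-1,-0.1,0,0,0,100]'
python3 - <<'E'
from h import *
c,s=take('wrist','w1'); print(s['tool_pos'],s['qvel'],R.from_rotvec(s['eef_rot']).as_matrix().round(3))
cv2.imwrite('pics/w1b.png',np.clip(c['img']*1.5,0,255).astype(np.uint8))
E
```

```text
t: 1.4
tool_pos: [0.436, 0.2195, 0.2593]
eef_rot: [-0.001, -3.141, 0.0]
ft_force: [0.0, -0.3, 0.4]
grip_width: 1.004
[0.43600483 0.21950508 0.25934948] [-7.98675909e-01  7.61407947e-02 -1.58788465e-01 -4.99532829e-04
  8.13821179e-02 -7.95921854e-01] [[-1.     0.001 -0.   ]
 [ 0.001  1.    -0.   ]
 [ 0.    -0.    -1.   ]]
```

View pics/w1b.png

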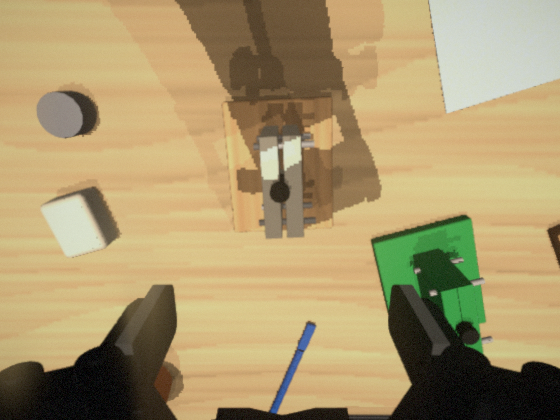

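Seen from above, the mould is at (281,185) with the bung at (280,190). The pot is at (62,113), the clay at (75,222), and the green decoy is at lower right.

```bash
python3 - <<'E'
from h import *
c=cv2.imread('pics/w1.png')[85:245,210:345]
cv2.imwrite('pics/w1c.png',cv2.resize(np.clip(c*2.,0,255).astype(np.uint8),None,fx=3.7,fy=3.7,interpolation=cv2.INTER_CUBIC))
E
```

```text
(no output)
```

View pics/w1c.png

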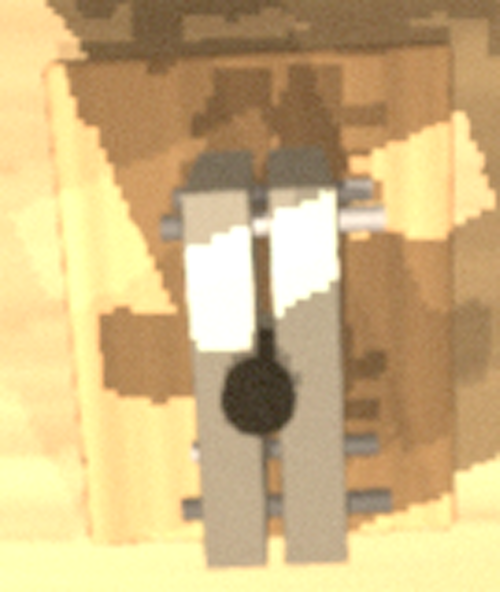

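```bash
python3 - <<'E'
from h import *
ct,st=load('top0');cs,ss=load('side0');cw,sw=load('w1')
C=lambda x,y:[210+x/3.7,85+y/3.7]
T=lambda x,y:[155+x/6,205+y/6]
S=lambda x,y:[250+x/5,280+y/5]
for z in (.094,.096):
  print(onz(cw,sw,[C(183,190),C(250,187),C(268,187),C(337,187),C(207,567),C(266,565),C(286,563),C(348,560)],z).round(4))
print('board',onz(cw,sw,[C(45,65),C(450,43),C(455,525),C(95,543)],.016).round(4))
for a in ([(cw,sw,C(259,396)),(cs,ss,S(202,75)),(ct,st,T(152,195))],[(cw,sw,C(259,396)),(cs,ss,S(202,75))],[(cw,sw,C(259,396)),(ct,st,T(152,195))]): print('bung',tri(a))
# slab corners via triangulation wrist/side/top (left=+y? ) 
for n,w,s_,t in [('farx +y',C(348,560),S(80,108),T(108,89)),('nearx +y',C(337,187),S(312,142),T(108,306)),('farx -y',C(207,567),S(93,38),T(193,89)),('nearx -y',C(183,190),S(321,70),T(193,306))]:
  print(n,tri([(cw,sw,w),(cs,ss,s_),(ct,st,t)]),tri([(cw,sw,w),(cs,ss,s_)])[0])
E
```

```text
[[0.3934 0.2001 0.094 ]
 [0.3927 0.2149 0.094 ]
 [0.3927 0.2189 0.094 ]
 [0.3927 0.234  0.094 ]
 [0.4836 0.2041 0.094 ]
 [0.4831 0.2184 0.094 ]
 [0.4825 0.2232 0.094 ]
 [0.4818 0.2381 0.094 ]]
[[0.3931 0.2003 0.096 ]
 [0.3924 0.2149 0.096 ]
 [0.3924 0.2189 0.096 ]
 [0.3925 0.2339 0.096 ]
 [0.4827 0.2042 0.096 ]
 [0.4822 0.2184 0.096 ]
 [0.4817 0.2232 0.096 ]
 [0.4809 0.238  0.096 ]]
board [[0.3711 0.1592 0.016 ]
 [0.3655 0.2674 0.016 ]
 [0.5036 0.2749 0.016 ]
 [0.5094 0.1668 0.016 ]]
bung (array([0.43801494, 0.21627716, 0.10044034]), [np.float64(0.0008462590204555002), np.float64(0.0004071337604933466), np.float64(0.001212334409192997)])
bung (array([0.43839325, 0.21683152, 0.10124053]), [np.float64(7.404615291926383e-05), np.float64(7.404615291926581e-05)])
bung (array([0.43749262, 0.21607404, 0.10226242]), [np.float64(0.000988587980282241), np.float64(0.0009885879802821378)])
farx +y (array([0.48110813, 0.23774135, 0.09454971]), [np.float64(0.0005324431544288619), np.float64(0.0002119312213530682), np.float64(0.0007214112396697281)]) [0.48126944 0.23810259 0.09501878]
nearx +y (array([0.39198821, 0.23303138, 0.09627275]), [np.float64(0.0009955324491453374), np.float64(0.0003060084172979018), np.float64(0.0010766915153978338)]) [0.39219396 0.23385528 0.09786694]
farx -y (array([0.48381022, 0.20347744, 0.09108794]), [np.float64(0.0010771214497728647), np.float64(0.0010080694427770113), np.float64(0.0020388844893094796)]) [0.4847238  0.20397825 0.09135589]
nearx -y (array([0.39364192, 0.19886002, 0.09254939]), [np.float64(0.0011872506440358574), np.float64(0.0012867863965800265), np.float64(0.0014783751393164601)]) [0.39400258 0.20008011 0.09487994]
```

```bash
python3 -m inch '[-0.08,-1,0,0,0,0,100, -0.08,-1,0,0,0,0,100, -0.08,-1,0,0,0,0,100, -0.08,-1,0,0,0,0,100, -0.08,-1,0,0,0,0,100, -0.08,-1,0,0,0,0,100, -0.08,-1,0,0,0,0,100, -0.08,-1,0,0,0,0,100, -0.08,-1,0,0,0,0,100, -0.08,-1,0,0,0,0,100]'
python3 - <<'E'
from h import *
c,s=take('wrist','w2'); print(s['tool_pos'],s['q'],s['qvel'].round(3))
cv2.imwrite('pics/w2b.png',np.clip(c['img']*1.5,0,255).astype(np.uint8))
E
```

```text
t: 2.7
tool_pos: [0.4669, -0.1803, 0.2592]
eef_rot: [-0.001, -3.141, -0.0]
ft_force: [-0.2, 0.2, 0.1]
grip_width: 1.002
[ 0.4669152  -0.18031082  0.25916436] [-4.41730186e-01  1.67638164e-01  1.61829290e+00  2.01738940e-05
  1.35587019e+00 -2.01182720e+00] [-0.576  0.294 -0.34  -0.     0.042 -0.574]
```

View pics/w2b.png

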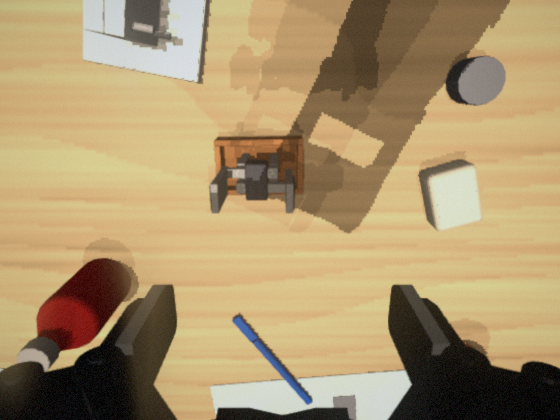

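The tongs are at (257,180), flanked by the holder, with the handles at left (217,190) and right (290,192). I'll centre over them and go lower for a second view.

```bash
python3 -m inch '[0,-0.3,0.3,0,0,0,100, 0,-0.34,0.3,0,0,0,100, 0,0,0.3,0,0,0,100, 0,0,0.3,0,0,0,100, 0,0,0.3,0,0,0,100, 0,0,0.2,0,0,0,100, 0,0,0,0,0,0,100, 0,0,0,0,0,0,100, 0,0,0,0,0,0,100, 0,0,0,0,0,0,100]'
python3 - <<'E'
from h import *
c,s=take('wrist','w3'); print(s['tool_pos'],s['qvel'].round(3))
cv2.imwrite('pics/w3c.png',cv2.resize(np.clip(c['img'][130:300,190:370]*2.,0,255).astype(np.uint8),None,fx=3.5,fy=3.5,interpolation=cv2.INTER_CUBIC))
c=cv2.imread('pics/w2.png')
cv2.imwrite('pics/w2c.png',cv2.resize(np.clip(c[125:225,200:315]*2.,0,255).astype(np.uint8),None,fx=6,fy=6,interpolation=cv2.INTER_CUBIC))
E
```

```text
t: 4.0
tool_pos: [0.4671, -0.2047, 0.1915]
eef_rot: [0.001, 3.141, -0.0]
ft_force: [0.1, -0.2, 0.4]
grip_width: 0.998
[ 0.46705837 -0.20469738  0.1915219 ] [ 0.001  0.002  0.    -0.     0.001 -0.   ]
```

View pics/w3c.png

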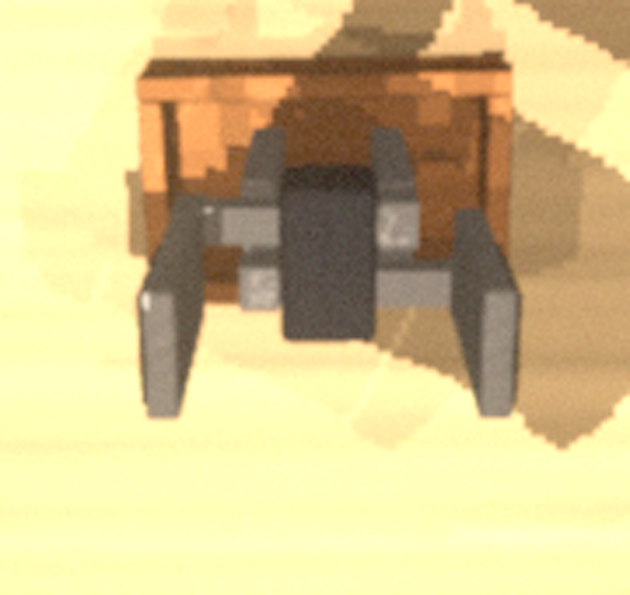

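View pics/w2c.png

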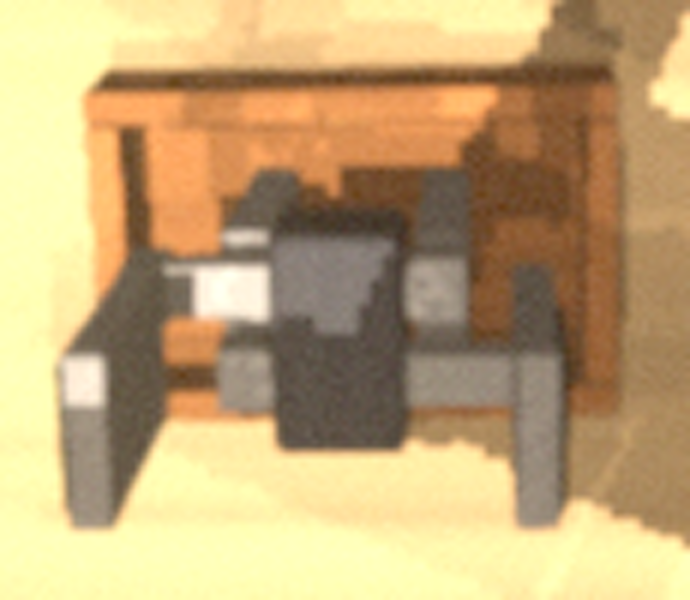

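```bash
python3 - <<'E'
from h import *
c2,s2=load('w2');c3,s3=load('w3');ct,st=load('top0');cs,ss=load('side0')
A=lambda x,y:[190+x/3.5,130+y/3.5]
B=lambda x,y:[200+x/6,125+y/6]
n=['Lo near','Lo far','Ro near','Ro far','Li near','Li far','Ri near','Ri far']
a=[(140,292),(147,416),(520,293),(515,415),(183,292),(181,414),(482,292),(481,415)]
b=[(62,357),(70,525),(562,353),(560,523),(105,355),(113,525),(517,353),(519,525)]
P=[]
for m,x,y in zip(n,a,b):
    p,r=tri([(c2,s2,B(*y)),(c3,s3,A(*x))]);print(m,p.round(4),np.round(r,4));P.append(p)
P=np.array(P);print('mean',P.mean(0), P[:4].mean(0))
q=onz(c3,s3,[A(*x) for x in a],.126);print(q.round(4),q.mean(0),q[:4].mean(0))
q=onz(c2,s2,[B(*x) for x in b],.126);print(q[:4].round(4),q.mean(0),q[:4].mean(0))
E
```

```text
Lo near [ 0.458  -0.2373  0.1193] [0.0001 0.0001]
Lo far [ 0.4789 -0.2363  0.1254] [0. 0.]
Ro near [ 0.4552 -0.1725  0.1276] [0.0001 0.0001]
Ro far [ 0.4777 -0.1724  0.1277] [0.0001 0.0001]
Li near [ 0.4538 -0.2289  0.1322] [0.0005 0.0005]
Li far [ 0.4791 -0.2307  0.1245] [0.0003 0.0003]
Ri near [ 0.4565 -0.1782  0.1231] [0.0002 0.0002]
Ri far [ 0.4794 -0.1777  0.124 ] [0.0001 0.0001]
mean [ 0.46733726 -0.2042565   0.12547732] [ 0.4674552  -0.20463648  0.12502546]
[[ 0.4557 -0.2364  0.126 ]
 [ 0.4786 -0.2362  0.126 ]
 [ 0.4559 -0.1723  0.126 ]
 [ 0.4784 -0.172   0.126 ]
 [ 0.4557 -0.2291  0.126 ]
 [ 0.4782 -0.2303  0.126 ]
 [ 0.4557 -0.1787  0.126 ]
 [ 0.4784 -0.178   0.126 ]] [ 0.46706535 -0.20412503  0.126     ] [ 0.46713442 -0.20423206  0.126     ]
[[ 0.4561 -0.2359  0.126 ]
 [ 0.4787 -0.2363  0.126 ]
 [ 0.4556 -0.1724  0.126 ]
 [ 0.4785 -0.1724  0.126 ]] [ 0.46722211 -0.20425011  0.126     ] [ 0.46722077 -0.20425061  0.126     ]
```

The two views agree: the handle tops are at z=0.125 and the tongs' centre is at (0.4671, -0.2042), square to the tool to about 0.1°. I'll descend, pre-close, then squeeze while rising a little to follow the pad swing.

```bash
python3 -m inch '[0,0.012,0.45,0,0,0,100, 0,0,0.45,0,0,0,100, 0,0,0.45,0,0,0,100, 0,0,0.45,0,0,0,100, 0,0,0.45,0,0,0,90, 0,0,0.35,0,0,0,82, 0,0,0.1,0,0,0,80, 0,0,0,0,0,0,80, 0,0,0,0,0,0,80, 0,0,0,0,0,0,80]'
python3 - <<'E'
from h import *
c,s=take('wrist','w4'); print(s['tool_pos'],s['grip_width'],s['ft_force'])
cv2.imwrite('pics/w4b.png',np.clip(c['img']*1.7,0,255).astype(np.uint8))
E
```

```text
t: 5.3
tool_pos: [0.4672, -0.2043, 0.0838]
eef_rot: [0.001, 3.141, -0.001]
ft_force: [0.3, 0.1, -0.6]
grip_width: 0.796
[ 0.46718079 -0.20428836  0.08375855] 0.7962618861505961 [ 0.28958189  0.05300893 -0.57294629]
```

View pics/w4b.png

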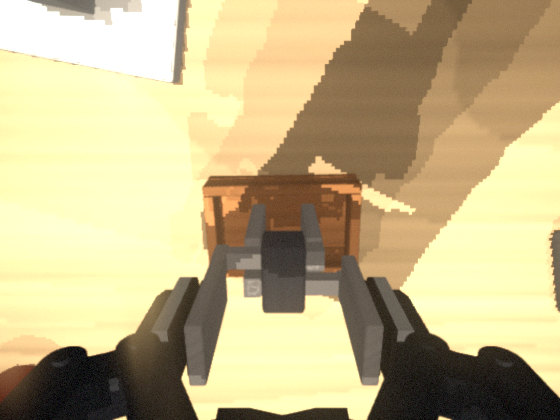

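The pads straddle both handles evenly (inner pad edges at columns 190 and 370). Squeeze.

```bash
python3 -m inch '[0,0,0,0,0,0,74, 0,0,-0.02,0,0,0,68, 0,0,-0.02,0,0,0,62, 0,0,-0.02,0,0,0,56, 0,0,-0.02,0,0,0,50, 0,0,-0.02,0,0,0,44, 0,0,-0.01,0,0,0,20, 0,0,0,0,0,0,20, 0,0,0,0,0,0,20, 0,0,0,0,0,0,20]'
python3 - <<'E'
from h import *
c,s=take('wrist','w5'); print(s['tool_pos'],s['grip_width'],s['ft_force'])
cv2.imwrite('pics/w5b.png',np.clip(c['img']*1.7,0,255).astype(np.uint8))
E
```

```text
t: 6.6
tool_pos: [0.4685, -0.2036, 0.0898]
eef_rot: [0.001, 3.138, 0.0]
ft_force: [1.6, 11.8, 21.4]
grip_width: 0.371
[ 0.46847214 -0.2036252   0.08975312] 0.3711178070065323 [ 1.5605859  11.7573267  21.35603531]
```

View pics/w5b.png

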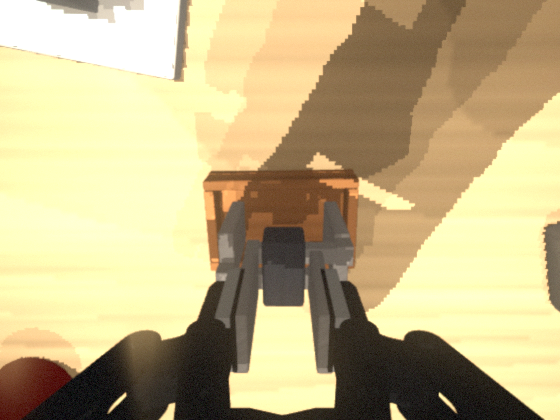

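The jaws are open, but the tongs are pressed 21 N onto the holder floor by the pad swing. I'll lift out.

```bash
python3 -m inch '[0,0,-0.1,0,0,0,20, 0,0,-0.15,0,0,0,20, 0,0,-0.3,0,0,0,20, 0,0,-0.45,0,0,0,20, 0,0,-0.45,0,0,0,20, 0,0,-0.45,0,0,0,20, 0,0,-0.45,0,0,0,20, 0,0,-0.45,0,0,0,20, 0,0,-0.45,0,0,0,20, 0,0,0,0,0,0,20]'
python3 - <<'E'
from h import *
c,s=take('wrist','w6'); print(s['tool_pos'],s['grip_width'],s['ft_force'],s['ft_torque'])
cv2.imwrite('pics/w6b.png',np.clip(c['img']*1.7,0,255).astype(np.uint8))
c,s=take('side','s6')
cv2.imwrite('pics/s6b.png',cv2.resize(np.clip(c['img'][60:220,220:420]*1.7,0,255).astype(np.uint8),None,fx=3.5,fy=3.5))
E
```

```text
t: 7.9
tool_pos: [0.4673, -0.2045, 0.2191]
eef_rot: [0.001, 3.139, -0.002]
ft_force: [0.5, -0.3, -3.1]
grip_width: 0.364
[ 0.4673185  -0.20445001  0.21909191] 0.36439756257992195 [ 0.47424828 -0.3016087  -3.13602102] [-0.02797782  0.00888306 -0.01737513]
```

View pics/w6b.png

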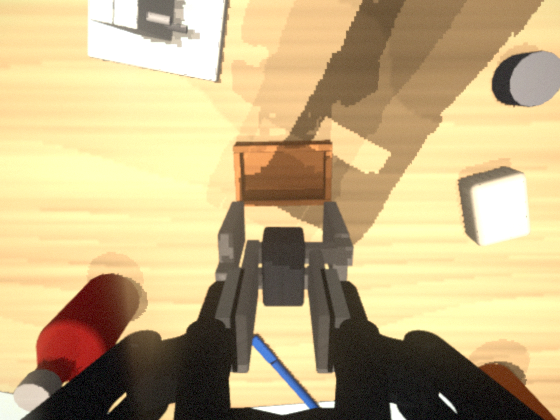

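View pics/s6b.png

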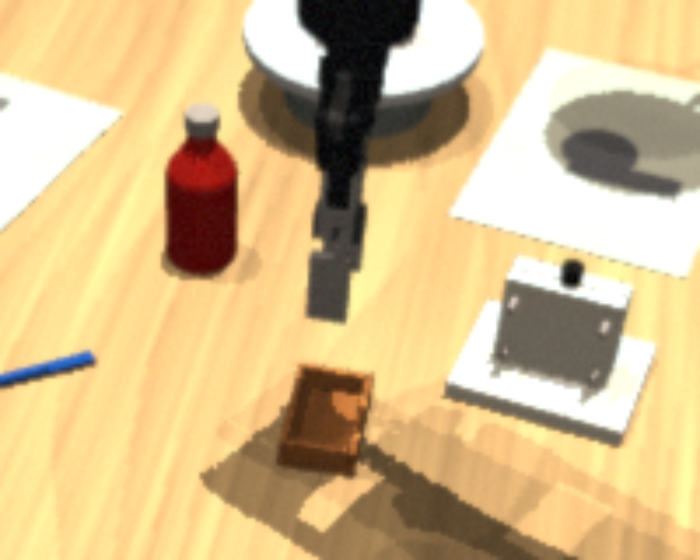

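Lifted cleanly: the holder is empty and the tongs hang straight in the hand with jaws open. They sit in the picture exactly where they did before the lift, so there was no slip. Next I'll measure how they sit in the hand.

```bash
python3 - <<'E'
from h import *
c=cv2.imread('pics/w6.png')
cv2.imwrite('pics/w6c.png',cv2.resize(np.clip(c[190:380,205:365]*2.2,0,255).astype(np.uint8),None,fx=4,fy=3.1*4/4,interpolation=cv2.INTER_CUBIC))
E
```

```text
(no output)
```

View pics/w6c.png

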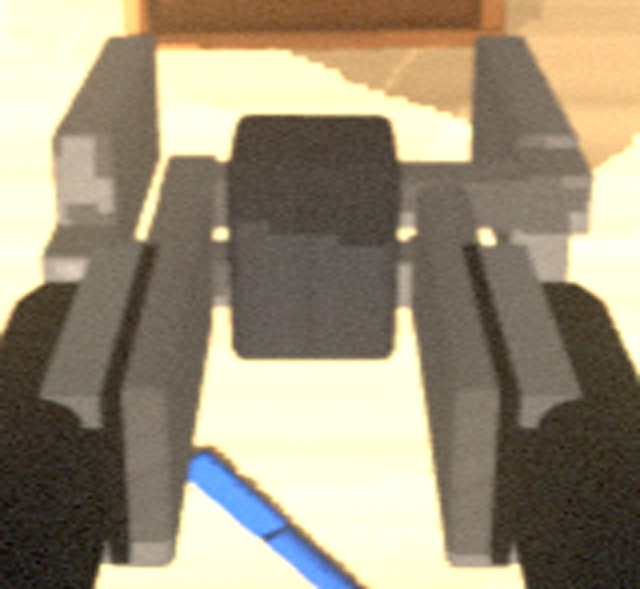

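```bash
python3 - <<'E'
from h import *
c,s=load('w6')
A=lambda x,y:[205+x/4,190+y/3.1]
img=np.array([A(*p) for p in [(122,388),(132,565),(500,388),(493,565),(163,388),(175,562),(455,388),(450,562)]])
# block bottom-of-top-face far corners
blk=np.array([A(232,357),A(397,357),A(230,165),A(399,165)])
def geo(p):
    x,y,z,yaw=p; # world
    pts=[(-12,-18,120),(12,-18,120),(-12,18,120),(12,18,120),(-12,-12,120),(12,-12,120),(-12,12,120),(12,12,120),(17,-10,72),(17,10,72),(-17,-10,72),(-17,10,72)]
    P=np.array(pts)/1000.; return P@R.from_euler('z',yaw).as_matrix().T+[x,y,z]
I=np.vstack([img,blk])
for sel in (slice(0,12),slice(0,8),slice(8,12)):
    f=lambda p:(proj(c,s,geo(p))-I)[sel].ravel()
    r=least_squares(f,[.467,-.204,.136,0],x_scale=[.01,.01,.01,.1]);print('tip world',r.x.round(4),'rel TCP',(r.x[:3]-s['tool_pos']).round(4),'rms px',np.sqrt(np.mean(r.fun**2)),r.fun.reshape(-1,2).round(1).tolist())
E
```

```text
tip world [ 0.4714 -0.205   0.1297  0.0036] rel TCP [ 0.0041 -0.0005 -0.0894] rms px 2.0738690646308697 [[-3.9, -0.0], [-3.4, -1.7], [4.3, -0.3], [3.5, -1.9], [2.9, -0.1], [2.0, -0.8], [-1.6, -0.3], [-1.9, -0.9], [-0.1, 2.3], [-1.0, 2.2], [-1.1, 1.7], [-0.5, 1.5]]
tip world [ 0.4732 -0.2051  0.1278  0.0048] rel TCP [ 0.0059 -0.0006 -0.0913] rms px 2.1579719449253596 [[-3.3, 1.2], [-2.8, -1.4], [3.1, 0.9], [2.5, -1.7], [3.2, 1.1], [2.4, -0.5], [-2.5, 0.9], [-2.7, -0.7]]
tip world [ 0.4712 -0.2046  0.1283  0.0006] rel TCP [ 0.0038 -0.0002 -0.0908] rms px 0.3426003925443362 [[0.6, 0.2], [-0.6, 0.2], [-0.1, -0.1], [0.1, -0.2]]
```

```bash
python3 - <<'E'
from h import *
c,s=load('w6')
A=lambda x,y:[205+x/4,190+y/3.1]
t=s['tool_pos']
for dz in (-.0838,-.087,-.0905):
    print(dz)
    h=onz(c,s,[A(122,388),A(132,565),A(500,388),A(493,565),A(163,388),A(175,562),A(455,388),A(450,562)],t[2]+dz+.120)-t
    b=onz(c,s,[A(232,357),A(397,357),A(230,165),A(399,165),A(230,225),A(399,225)],t[2]+dz+.072)-t
    print(h[:,:2].round(4).tolist());print(b[:,:2].round(4).tolist())
    j=onz(c,s,[A(155,38),A(475,38)],t[2]+dz)-t; print('jaw tips near inner',j[:,:2].round(4).tolist())
E
```

```text
-0.0838
[[-0.0117, -0.0164], [0.0118, -0.0164], [-0.0117, 0.0151], [0.0118, 0.0154], [-0.0117, -0.0129], [0.0114, -0.0126], [-0.0117, 0.0114], [0.0114, 0.0116]]
[[0.0161, -0.0101], [0.0161, 0.0097], [-0.0162, -0.0097], [-0.0162, 0.0093], [-0.0065, -0.0099], [-0.0065, 0.0095]]
jaw tips near inner [[-0.0123, -0.0254], [-0.0123, 0.0255]]
-0.087
[[-0.0095, -0.0168], [0.0147, -0.0169], [-0.0095, 0.0156], [0.0147, 0.0159], [-0.0095, -0.0133], [0.0143, -0.013], [-0.0095, 0.0117], [0.0143, 0.012]]
[[0.0182, -0.0103], [0.0182, 0.0099], [-0.0148, -0.0099], [-0.0148, 0.0095], [-0.0049, -0.0101], [-0.0049, 0.0097]]
jaw tips near inner [[-0.0112, -0.0258], [-0.0112, 0.0258]]
-0.0905
[[-0.0071, -0.0173], [0.0179, -0.0174], [-0.0071, 0.0161], [0.0179, 0.0164], [-0.0071, -0.0137], [0.0175, -0.0134], [-0.0071, 0.0121], [0.0175, 0.0124]]
[[0.0205, -0.0105], [0.0205, 0.0101], [-0.0132, -0.0101], [-0.0132, 0.0097], [-0.0031, -0.0103], [-0.0031, 0.0099]]
jaw tips near inner [[-0.0101, -0.0261], [-0.0101, 0.0262]]
```

With the tips taken 84 mm below the TCP, since they stood on the holder floor, the handles, block and jaws all come out centred on the tool within about 1 mm. The block's underside is therefore about 34 mm below the TCP. Carry them to the mould.

```bash
python3 -m inch '[0.07,0.6,0,0,0,0,20, 0.07,1,0,0,0,0,20, 0.07,1,0,0,0,0,20, 0.07,1,0,0,0,0,20, 0.07,1,0,0,0,0,20, 0.07,1,0,0,0,0,20, 0.07,1,0,0,0,0,20, 0.07,1,0,0,0,0,20, 0.07,1,0,0,0,0,20, 0.07,1,0,0,0,0,20]'
python3 -m inch '[0.05,0.5,0,0,0,-0.07,20, 0,0.3,0,0,0,-0.07,20, 0,0.13,0,0,0,-0.07,20, 0,0,0,0,0,-0.07,20, 0,0,0.15,0,0,0,20, 0,0,0.15,0,0,0,20, 0,0,0.15,0,0,0,20, 0,0,0.15,0,0,0,20, 0,0,0,0,0,0,20, 0,0,0,0,0,0,20]'
python3 - <<'E'
from h import *
c,s=take('wrist','w7'); print(s['tool_pos'],R.from_rotvec(s['eef_rot']).as_matrix().round(4),s['grip_width'],s['ft_force'],s['ft_torque'])
cv2.imwrite('pics/w7b.png',np.clip(c['img']*1.7,0,255).astype(np.uint8))
c,s=take('side','s7')
cv2.imwrite('pics/s7b.png',cv2.resize(np.clip(c['img'][170:370,200:400]*1.7,0,255).astype(np.uint8),None,fx=3,fy=3,interpolation=cv2.INTER_CUBIC))
E
```

```text
t: 9.25
tool_pos: [0.4387, 0.181, 0.2169]
eef_rot: [-0.001, -3.14, 0.001]
ft_force: [0.5, -0.1, -1.3]
grip_width: 0.366
t: 10.5
tool_pos: [0.4371, 0.2171, 0.1938]
eef_rot: [-0.076, 3.141, 0.0]
ft_force: [-0.4, -0.1, -2.1]
grip_width: 0.366
[0.43708613 0.21708949 0.19381547] [[-9.988e-01 -4.820e-02  2.000e-04]
 [-4.820e-02  9.988e-01  1.000e-04]
 [-2.000e-04  1.000e-04 -1.000e+00]] 0.3655281451000117 [-0.41275822 -0.05698387 -2.09567815] [ 0.00476455 -0.03443216  0.00354617]
```

View pics/w7b.png

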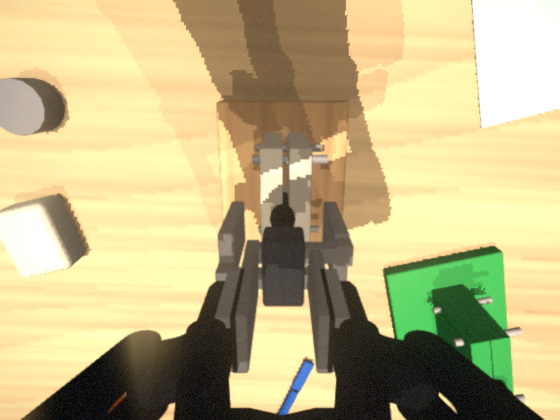

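View pics/s7b.png

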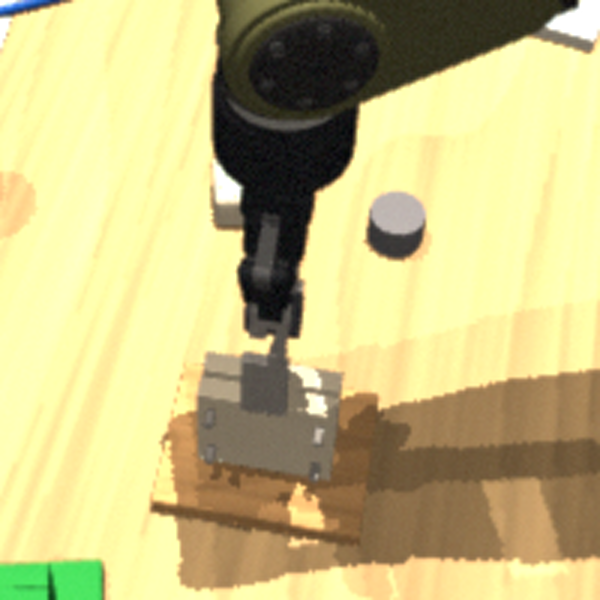

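The tongs hang over the mould with the yaw matching the board edges. I'll check the relative alignment in an enlarged crop.

```bash
python3 - <<'E'
from h import *
c=cv2.imread('pics/w7.png')
cv2.imwrite('pics/w7c.png',cv2.resize(np.clip(c[90:260,205:365]*2.2,0,255).astype(np.uint8),None,fx=3.5,fy=3.5,interpolation=cv2.INTER_CUBIC))
E
```

```text
(no output)
```

View pics/w7c.png

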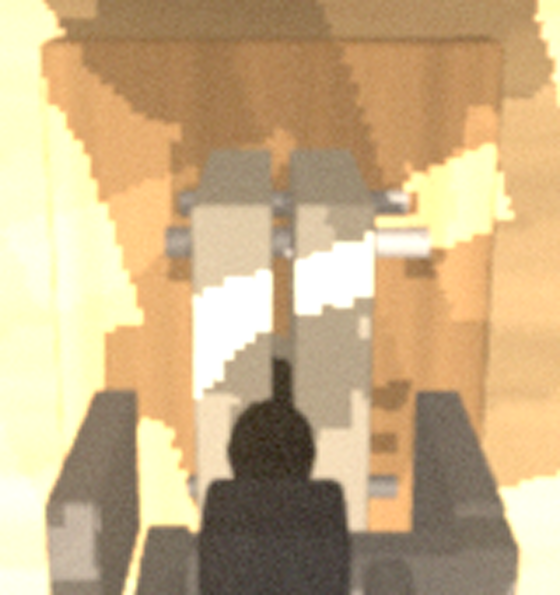

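```bash
python3 - <<'E'
from h import *
c,s=load('w7')
A=lambda x,y:[205+x/3.5,90+y/3.5]
M=R.from_rotvec(s['eef_rot']).as_matrix();t=s['tool_pos']
f=lambda uv,z:((onz(c,s,uv,z)-t)@M)[:,:2].round(4).tolist()
print('slab near edge (tool xy)',f([A(192,207),A(272,207),A(293,207),A(371,207)],.096))
print('inner edge further',f([A(272,320),A(293,330),A(194,390),A(374,300)],.096))
print('board',f([A(44,42),A(502,42),A(490,440),A(62,430)],.016))
print('bung L,R at z',[f([A(229,445),A(315,445),A(272,400)],z) for z in (.1,.104)])
E
```

```text
slab near edge (tool xy) [[0.0439, -0.0152], [0.0439, -0.0005], [0.0439, 0.0034], [0.0439, 0.0177]]
inner edge further [[0.0225, -0.0005], [0.0205, 0.0035], [0.0086, -0.0155], [0.0264, 0.0187]]
board [[0.0688, -0.054], [0.0688, 0.0536], [-0.0306, 0.0564], [-0.0279, -0.0548]]
bung L,R at z [[[-0.0012, -0.0087], [-0.0012, 0.0078], [0.0079, -0.0005]], [[0.0002, -0.0086], [0.0002, 0.0077], [0.0092, -0.0005]]]
```

Everything lines up within about 1 mm: seam at -0.5 mm, bung at -0.5 mm, and about 6 mm of jaw clearance. Descend to just above contact.

```bash
python3 -m inch '[-0.02,-0.01,0.2,0,0,0,20, 0,0,0.2,0,0,0,20, 0,0,0.2,0,0,0,20, 0,0,0.2,0,0,0,20, 0,0,0.2,0,0,0,20, 0,0,0.1,0,0,0,20, 0,0,0.05,0,0,0,20, 0,0,0,0,0,0,20, 0,0,0,0,0,0,20, 0,0,0,0,0,0,20]'
python3 - <<'E'
from h import *
c,s=take('wrist','w8'); print(s['tool_pos'],s['grip_width'],s['ft_force'],s['ft_torque'])
cv2.imwrite('pics/w8b.png',cv2.resize(np.clip(c['img'][150:380,190:380]*2.,0,255).astype(np.uint8),None,fx=2.6,fy=2.6,interpolation=cv2.INTER_CUBIC))
c,s=take('side','s8'); print(s['ft_force'])
cv2.imwrite('pics/s8b.png',cv2.resize(np.clip(c['img'][260:360,240:340]*1.7,0,255).astype(np.uint8),None,fx=6,fy=6,interpolation=cv2.INTER_CUBIC))
E
```

```text
t: 11.85
tool_pos: [0.4379, 0.2167, 0.1479]
eef_rot: [-0.076, 3.14, 0.0]
ft_force: [-0.1, 0.0, -2.4]
grip_width: 0.368
[0.43789821 0.21670096 0.14785599] 0.367717256343048 [-0.14601309  0.00899926 -2.41010505] [0.03594495 0.0130204  0.03934029]
[ 0.28211716 -0.06964923 -2.494091  ]
```

View pics/w8b.png

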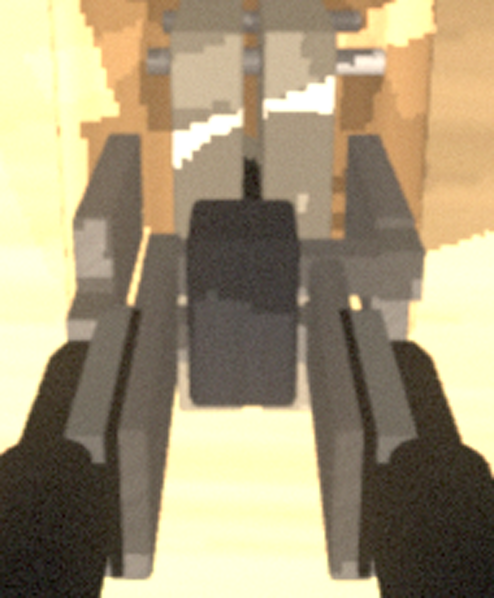

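View pics/s8b.png

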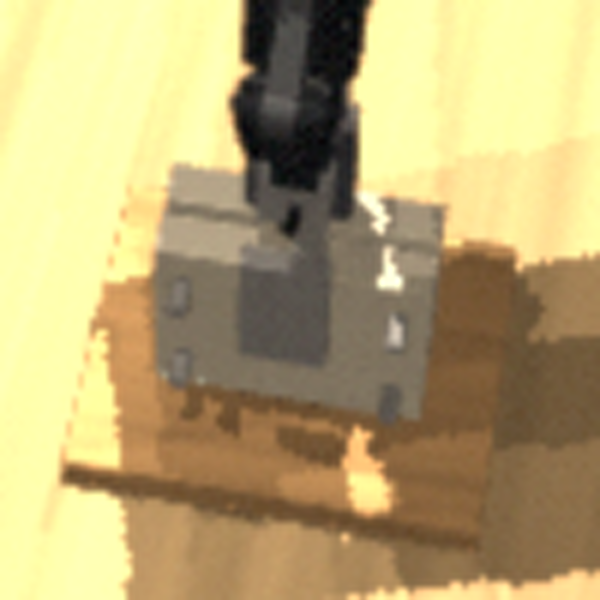

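The jaws straddle the slabs evenly with the guide pins well clear, and there is no contact yet (Fz baseline about -2.4 N). Now feeling for the bung in small steps.

```bash
python3 -m inch '[0,0,0.02,0,0,0,20, 0,0,0.02,0,0,0,20, 0,0,0.02,0,0,0,20, 0,0,0.02,0,0,0,20, 0,0,0.02,0,0,0,20, 0,0,0.02,0,0,0,20, 0,0,0.02,0,0,0,20, 0,0,0.02,0,0,0,20, 0,0,0.01,0,0,0,20, 0,0,0,0,0,0,20]'
```

```text
t: 13.2
tool_pos: [0.4378, 0.2167, 0.1409]
eef_rot: [-0.076, 3.141, 0.0]
ft_force: [-0.2, 0.5, -1.3]
grip_width: 0.366
```

```bash
python3 - <<'E'
from h import *
for i in range(3):
    c,s=take('side','s9%d'%i); print(s['t'],s['tool_pos'],s['ft_force'])
E
python3 -m inch '[0,0,0,0,0,0,20, 0,0,0.01,0,0,0,20, 0,0,0,0,0,0,20, 0,0,0.01,0,0,0,20, 0,0,0,0,0,0,20, 0,0,0.01,0,0,0,20, 0,0,0,0,0,0,20, 0,0,0.01,0,0,0,20, 0,0,0,0,0,0,20, 0,0,0,0,0,0,20]'
python3 - <<'E'
from h import *
for i in range(4):
    c,s=take('side','s9%d'%i); print(s['t'],s['tool_pos'],s['ft_force'])
E
```

```text
13.2 [0.43783431 0.21667838 0.14090926] [-0.19304999  0.50914451 -1.31111761]
13.25 [0.43780599 0.21665226 0.14088512] [ 0.44307567 -0.01017856 -0.86324006]
13.3 [0.43784031 0.21667401 0.14089983] [ 0.06152208  0.6270763  -1.76834826]
t: 14.6
tool_pos: [0.4378, 0.2167, 0.1393]
eef_rot: [-0.076, 3.141, 0.0]
ft_force: [-0.9, 0.0, 1.4]
grip_width: 0.368
14.6 [0.43782406 0.21668087 0.13929263] [-0.89006884  0.02505762  1.44694899]
14.65 [0.43786586 0.21669546 0.13931811] [ 0.04178539 -0.23682995  1.03955252]
14.7 [0.43784138 0.21670352 0.13932303] [-0.02640973 -1.0354285   1.92249183]
14.75 [0.43783198 0.21668487 0.139311  ] [-0.24311263 -0.11970824  1.50529056]
```

Contact was at TCP z≈0.141. Now about 3.9 N on the bung, roughly 1.7 mm in. Pressing 2 mm further, slowly.

```bash
python3 -m inch '[0,0,0.01,0,0,0,20, 0,0,0,0,0,0,20, 0,0,0.01,0,0,0,20, 0,0,0,0,0,0,20, 0,0,0.01,0,0,0,20, 0,0,0,0,0,0,20, 0,0,0.01,0,0,0,20, 0,0,0.01,0,0,0,20, 0,0,0,0,0,0,20, 0,0,0,0,0,0,20]'
python3 - <<'E'
from h import *
for i in range(4):
    c,s=take('side','s9%d'%i); print(s['t'],s['tool_pos'],s['ft_force'],s['ft_torque'].round(3))
E
```

```text
t: 16.05
tool_pos: [0.4378, 0.2167, 0.1373]
eef_rot: [-0.076, 3.141, 0.0]
ft_force: [-0.6, -0.7, 3.4]
grip_width: 0.364
16.05 [0.43784949 0.21667319 0.13731916] [-0.55428348 -0.65097868  3.44301435] [-0.124  0.2    0.064]
16.1 [0.43785256 0.2166861  0.13730425] [-0.73760449 -0.94716478  3.83362761] [-0.141  0.14   0.035]
16.15 [0.43784085 0.21669557 0.13731447] [-0.01113319 -0.52337651  3.12165803] [-0.143  0.138 -0.002]
16.2 [0.4378506  0.21670213 0.13731692] [-0.20248651  0.48765627  3.97246642] [-0.144  0.182 -0.022]
```

Fz is +3.6 against -2.4 free, so 6 N on the bung, about 3.5 mm. Position gives 3.6 mm. Now easing the hand open in steps while following the pads' swing downward, watching the force.

```bash
python3 -m inch '[0,0,0,0,0,0,37, 0,0,0,0,0,0,37, 0,0,0.004,0,0,0,39, 0,0,0.004,0,0,0,41, 0,0,0,0,0,0,41, 0,0,0,0,0,0,41, 0,0,0.005,0,0,0,43, 0,0,0.005,0,0,0,45, 0,0,0,0,0,0,45, 0,0,0,0,0,0,45]'
python3 - <<'E'
from h import *
for i in range(2):
    c,s=take('wrist','w10%d'%i); print(s['t'],s['tool_pos'],s['ft_force'],s['ft_torque'].round(3),s['grip_width'])
cv2.imwrite('pics/w10b.png',cv2.resize(np.clip(c['img'][150:380,190:380]*2.,0,255).astype(np.uint8),None,fx=2.6,fy=2.6,interpolation=cv2.INTER_CUBIC))
E
```

```text
t: 17.5
tool_pos: [0.4378, 0.2167, 0.1366]
eef_rot: [-0.076, 3.141, -0.0]
ft_force: [-0.7, 0.1, 3.2]
grip_width: 0.451
17.5 [0.43782864 0.2166816  0.13655843] [-0.65085518  0.05262122  3.1870701 ] [-0.033  0.033 -0.031] 0.4513205492420839
17.55 [0.43783699 0.2166761  0.13658023] [-0.87066584  0.66888053  3.04780231] [-0.026  0.083  0.047] 0.4477845740772619
```

View pics/w10b.png

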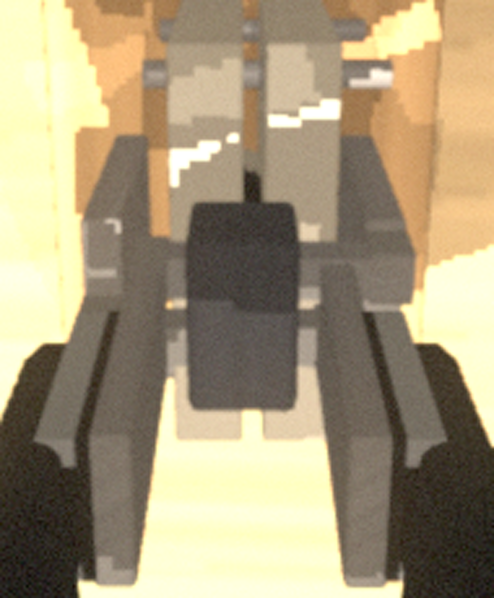

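The jaws are closing evenly and the bung force is about 5.5 N. Continuing with slightly more following.

```bash
python3 -m inch '[0,0,0.012,0,0,0,45, 0,0,0.009,0,0,0,47, 0,0,0,0,0,0,47, 0,0,0.009,0,0,0,49, 0,0,0,0,0,0,49, 0,0,0.01,0,0,0,51, 0,0,0,0,0,0,51, 0,0,0.01,0,0,0,53, 0,0,0,0,0,0,53, 0,0,0,0,0,0,53]'
python3 - <<'E'
from h import *
for i in range(3):
    c,s=take('wrist','w11%d'%i); print(s['t'],s['tool_pos'],s['ft_force'],s['ft_torque'].round(3),s['grip_width'])
cv2.imwrite('pics/w11b.png',cv2.resize(np.clip(c['img'][150:380,190:380]*2.,0,255).astype(np.uint8),None,fx=2.6,fy=2.6,interpolation=cv2.INTER_CUBIC))
E
```

```text
t: 18.85
tool_pos: [0.4379, 0.2167, 0.1346]
eef_rot: [-0.076, 3.141, 0.0]
ft_force: [-0.3, 0.3, 4.9]
grip_width: 0.53
18.85 [0.43785517 0.21668009 0.13459132] [-0.30794998  0.27686501  4.93629951] [-0.004  0.074 -0.046] 0.5297523213579921
18.9 [0.43784193 0.2166659  0.13458617] [-1.24965039  0.46818492  4.58313577] [0.033 0.04  0.035] 0.5342191393803416
18.95 [0.43785331 0.21666769 0.13459838] [ 0.27398022 -1.10548286  4.5121025 ] [-0.06   0.087 -0.001] 0.5339300227126165
```

View pics/w11b.png

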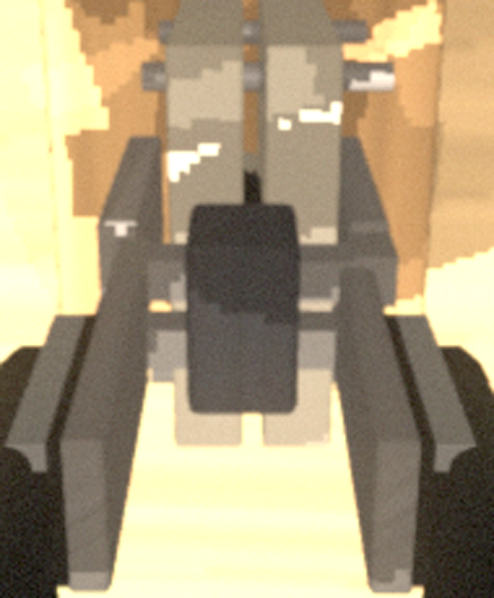

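About 7 N (4.4 mm), a little deep. The pads rise about 0.1 mm per per cent, so I'll open on without following.

```bash
python3 -m inch '[0,0,-0.01,0,0,0,53, 0,0,0,0,0,0,54, 0,0,0,0,0,0,55, 0,0,0,0,0,0,55, 0,0,0,0,0,0,56, 0,0,0,0,0,0,57, 0,0,0,0,0,0,57, 0,0,0,0,0,0,57, 0,0,0,0,0,0,57, 0,0,0,0,0,0,57]'
python3 - <<'E'
from h import *
for i in range(3):
    c,s=take('wrist','w12%d'%i); print(s['t'],s['tool_pos'],s['ft_force'],s['ft_torque'].round(3),s['grip_width'])
cv2.imwrite('pics/w12b.png',cv2.resize(np.clip(c['img'][150:380,190:380]*2.,0,255).astype(np.uint8),None,fx=2.6,fy=2.6,interpolation=cv2.INTER_CUBIC))
E
```

```text
t: 20.25
tool_pos: [0.4378, 0.2167, 0.135]
eef_rot: [0.076, -3.141, 0.0]
ft_force: [0.4, 0.2, 2.0]
grip_width: 0.567
20.25 [0.43782407 0.21667783 0.13495383] [0.37139154 0.2111285  2.02041936] [0.318 0.045 0.002] 0.5671912844360076
20.3 [0.437802   0.21667162 0.1349379 ] [-0.38435933  0.98256054  1.39207366] [ 0.304 -0.014 -0.052] 0.5715518929680364
20.35 [0.43783451 0.2166933  0.13497162] [-0.19186699  0.947264    1.99451864] [ 0.346  0.062 -0.025] 0.5678218671952162
```

View pics/w12b.png

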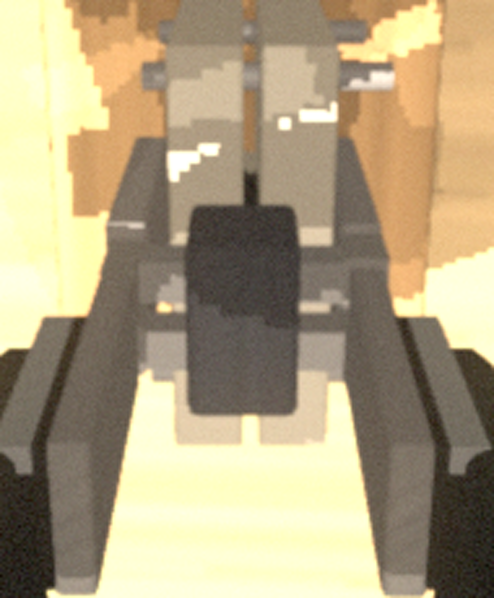

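The +y jaw now bears on the sliding slab and is pushing it shut. The gap is shrinking, so Fz includes slab friction. Continuing with ~0.15 mm per cent of following.

```bash
python3 -m inch '[0,0,0.004,0,0,0,58, 0,0,0.004,0,0,0,59, 0,0,0,0,0,0,59, 0,0,0.004,0,0,0,60, 0,0,0.004,0,0,0,61, 0,0,0,0,0,0,61, 0,0,0.004,0,0,0,62, 0,0,0,0,0,0,62, 0,0,0,0,0,0,62, 0,0,0,0,0,0,62]'
python3 - <<'E'
from h import *
for i in range(3):
    c,s=take('wrist','w13%d'%i); print(s['t'],s['tool_pos'],s['ft_force'],s['ft_torque'].round(3),s['grip_width'])
cv2.imwrite('pics/w13b.png',cv2.resize(np.clip(c['img'][150:380,190:380]*2.,0,255).astype(np.uint8),None,fx=2.6,fy=2.6,interpolation=cv2.INTER_CUBIC))
E
```

```text
t: 21.65
tool_pos: [0.4378, 0.2167, 0.1342]
eef_rot: [-0.076, 3.141, 0.0]
ft_force: [-0.3, 1.0, 4.1]
grip_width: 0.62
21.65 [0.43782437 0.21669118 0.1341672 ] [-0.28740236  1.03681433  4.06093095] [0.267 0.022 0.004] 0.6196631258068286
21.7 [0.43783713 0.21668974 0.13417964] [-0.64423484  1.60078882  4.21360308] [ 0.322  0.085 -0.042] 0.6182020450866249
21.75 [0.43782978 0.2166774  0.13418265] [-1.36597537  1.96860239  4.27603379] [ 0.265  0.066 -0.042] 0.6197399079890482
```

View pics/w13b.png

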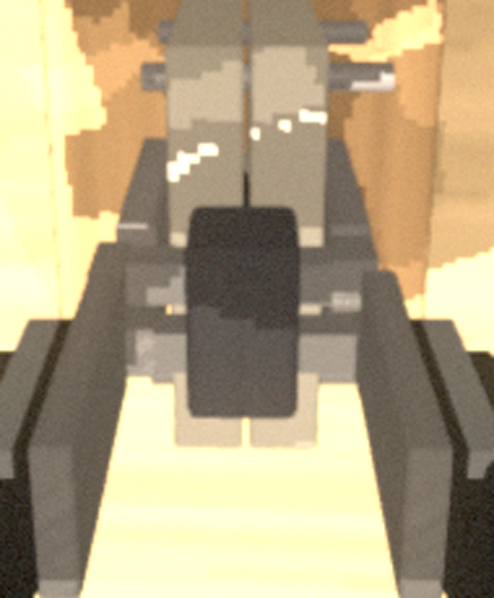

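The gap is nearly closed, and Fz +4.2 is consistent with about 3.5-4 mm. A few more per cent.

```bash
python3 -m inch '[0,0,0.002,0,0,0,63, 0,0,0.003,0,0,0,64, 0,0,0,0,0,0,64, 0,0,0.003,0,0,0,65, 0,0,0,0,0,0,65, 0,0,0.003,0,0,0,66, 0,0,0,0,0,0,66, 0,0,0,0,0,0,66, 0,0,0,0,0,0,66, 0,0,0,0,0,0,66]'
python3 - <<'E'
from h import *
for i in range(3):
    c,s=take('wrist','w14%d'%i); print(s['t'],s['tool_pos'],s['ft_force'],s['ft_torque'].round(3),s['grip_width'])
cv2.imwrite('pics/w14b.png',cv2.resize(np.clip(c['img'][150:380,180:390]*2.,0,255).astype(np.uint8),None,fx=2.6,fy=2.6,interpolation=cv2.INTER_CUBIC))
E
```

```text
t: 23.05
tool_pos: [0.4378, 0.2167, 0.1336]
eef_rot: [0.076, -3.14, 0.0]
ft_force: [1.2, 2.7, -1.2]
grip_width: 0.663
23.05 [0.43776141 0.21666498 0.13363563] [ 1.22073576  2.66536067 -1.20419247] [ 0.399 -0.047  0.034] 0.6629972799240371
23.1 [0.43776868 0.21663361 0.13362992] [ 0.30938956  2.52045087 -0.81121922] [0.438 0.001 0.026] 0.6586439990639478
23.15 [0.43775922 0.21666495 0.13362934] [ 0.02126443  2.59591467 -1.16647933] [ 0.399 -0.083  0.008] 0.6591663551006234
```

View pics/w14b.png

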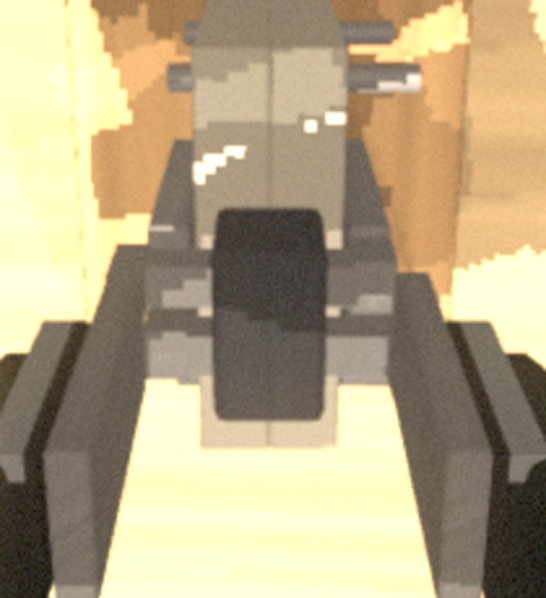

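The mould is shut and the jaws bear on both slabs. Opening past the handles.

```bash
python3 -m inch '[0,0,0.004,0,0,0,67, 0,0,0.004,0,0,0,68, 0,0,0.004,0,0,0,69, 0,0,0.004,0,0,0,70, 0,0,0.004,0,0,0,72, 0,0,0,0,0,0,76, 0,0,0,0,0,0,82, 0,0,0,0,0,0,100, 0,0,0,0,0,0,100, 0,0,0,0,0,0,100]'
python3 - <<'E'
from h import *
for i in range(2):
    c,s=take('wrist','w15%d'%i); print(s['t'],s['tool_pos'],s['ft_force'],s['ft_torque'].round(3),s['grip_width'])
cv2.imwrite('pics/w15b.png',cv2.resize(np.clip(c['img'][150:380,150:420]*2.,0,255).astype(np.uint8),None,fx=2.6,fy=2.6,interpolation=cv2.INTER_CUBIC))
E
```

```text
t: 24.45
tool_pos: [0.4378, 0.2167, 0.1329]
eef_rot: [0.076, -3.141, -0.0]
ft_force: [-0.0, 0.1, -1.2]
grip_width: 0.999
24.45 [0.4378018  0.21668478 0.13292093] [-0.04255289  0.10352396 -1.1693685 ] [-0.008  0.041 -0.014] 0.9990038194895381
24.5 [0.43781373 0.21666513 0.13292101] [-0.13437779 -0.83528624 -0.95089834] [ 0.045 -0.01   0.021] 1.0023099556864814
```

View pics/w15b.png

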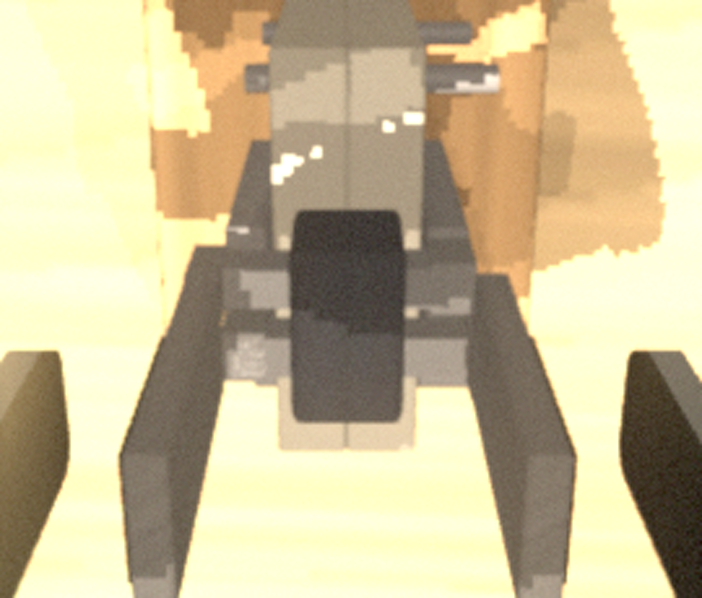

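The hand is clear of the handles, the seam is closed and the tongs stayed put. Before leaving I'll estimate from the pictures whether the block moved vertically during release, comparing sub-pixel edges in w8 (free), w100 (about 3.1 mm by force) and now.

```bash
python3 - <<'E'
from h import *
def edge(g,r0,r1,c0,c1,sign):
    p=g[r0:r1,c0:c1].astype(float).mean(1); d=np.diff(p)*sign; i=np.argmax(d)
    w=np.clip(d[max(i-2,0):i+3],0,None); return r0+.5+(np.arange(max(i-2,0),max(i-2,0)+len(w))*w).sum()/w.sum()
from scipy.optimize import brentq
for n in ['w8','w100','w110','w120','w130','w140','w150']:
    c,s=load(n); g=cv2.cvtColor(c['img'],cv2.COLOR_BGR2GRAY)
    be=edge(g,298,316,272,279,1); bn=edge(g,298,316,288,295,1); se=edge(g,308,332,260,264,1)
    # slab far edge predicted row: mould x far
    f=lambda z:proj(c,s,[.4379+.0168,.2167,z])[0,1]-(be+bn)/2
    z=[brentq(f,.10,.20)]
    print(n,'block far row',round(be,2),round(bn,2),'slab far row',round(se,2),'z block top',np.round(z,4),'TCPz',s['tool_pos'][2].round(4),'TCP-seat',(s['tool_pos'][2]-z[0]+.022).round(4), 'slab x',onz(c,s,[[262,se]],.096)[0].round(4))
E
```

```text
w8 block far row 306.79 306.07 slab far row 308.58 z block top [0.136] TCPz 0.1479 TCP-seat 0.0339 slab x [0.4832 0.2059 0.096 ]
w100 block far row 307.42 307.43 slab far row 319.18 z block top [0.1254] TCPz 0.1366 TCP-seat 0.0332 slab x [0.4826 0.2064 0.096 ]
w110 block far row 308.63 308.71 slab far row 321.63 z block top [0.1245] TCPz 0.1346 TCP-seat 0.0321 slab x [0.4829 0.2065 0.096 ]
w120 block far row 309.43 309.46 slab far row 321.13 z block top [0.1254] TCPz 0.135 TCP-seat 0.0315 slab x [0.4827 0.2065 0.096 ]
w130 block far row 310.3 310.43 slab far row 321.83 z block top [0.1254] TCPz 0.1342 TCP-seat 0.0308 slab x [0.4826 0.2066 0.096 ]
w140 block far row 311.43 311.44 slab far row 322.52 z block top [0.1256] TCPz 0.1336 TCP-seat 0.03 slab x [0.4827 0.2066 0.096 ]
w150 block far row 312.09 312.06 slab far row 323.29 z block top [0.1255] TCPz 0.1329 TCP-seat 0.0294 slab x [0.4827 0.2066 0.096 ]
```

The block top is now at 0.1255. At the 3.5 mm press it was 0.1254, and 0.1245 when 4.4 mm deep. So the bung is held at about 3.4 mm. Retreat straight up.

```bash
python3 -m inch '[0,0,-0.1,0,0,0,100, 0,0,-0.2,0,0,0,100, 0,0,-0.4,0,0,0,100, 0,0,-0.5,0,0,0,100, 0,0,-0.6,0,0,0,100, 0,0,-0.6,0,0,0,100, 0,0,-0.4,0,0,0,100, 0,0,0,0,0,0,100, 0,0,0,0,0,0,100, 0,0,0,0,0,0,100]'
python3 - <<'E'
from h import *
c,s=take('wrist','w16'); print(s['t'],s['tool_pos'],s['ft_force'])
a=cv2.resize(np.clip(c['img'][70:300,180:390]*2.,0,255).astype(np.uint8),None,fx=2.6,fy=2.6,interpolation=cv2.INTER_CUBIC)
cv2.imwrite('pics/w16b.png',a)
c,s=take('side','s16')
cv2.imwrite('pics/s16b.png',np.clip(c['img']*1.7,0,255).astype(np.uint8))
c,s=take('top','t16')
cv2.imwrite('pics/t16b.png',np.clip(c['img']*1.7,0,255).astype(np.uint8))
E
```

```text
t: 25.8
tool_pos: [0.4376, 0.2166, 0.2441]
eef_rot: [0.076, -3.139, 0.001]
ft_force: [-0.5, 0.2, -0.3]
grip_width: 0.997
25.8 [0.43758743 0.21659108 0.2441301 ] [-0.47497713  0.22385294 -0.33434065]
```

View pics/w16b.png

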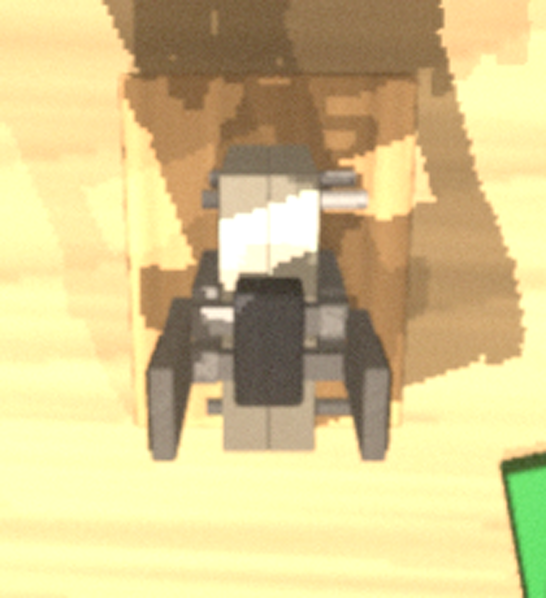

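View pics/s16b.png

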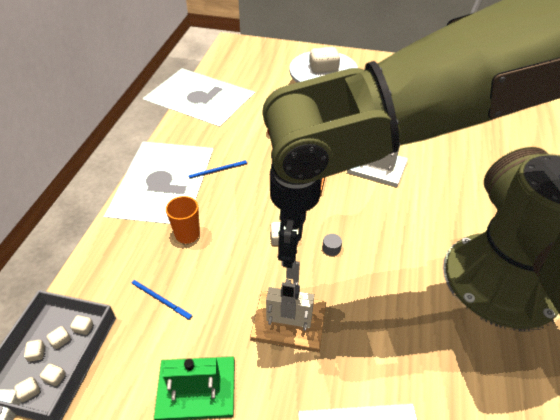

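View pics/t16b.png

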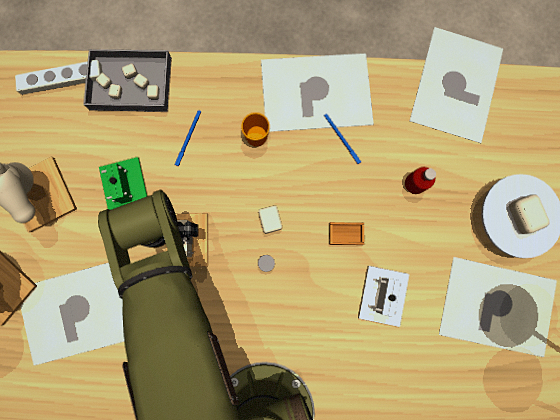

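The tongs sit square and centred, the seam is closed, and the hand is about 70 mm above the handles. All bystanders are at their starting pixels. Handing in.

```bash
python3 -c "
from bench import ticket
print(ticket.finish_job())"
```

```text
the job is handed in; nothing more can be done
None
```

The tongs are clamped squarely across the middle of the mould, holding it shut with the bung pressed in about 3.4 mm. I handed the job in at about 26 s. No verdict came back.

**Bung depth:**
- At the press, force gave 3.5 mm (about 6 N) and position gave 3.6 mm.
- During release the force briefly reached about 7 N, or 4.4 mm, which I corrected by easing off.
- After letting go, the block's height in the pictures put the depth at about 3.4 mm, give or take 0.3 mm. One force reading early in the release (about 5.5 N) suggested nearer 3.1 mm. I did not re-measure the depth after the hand had risen clear.

**Last pictures:** the seam is closed and both jaws bear on the slabs. The empty hand is well above the handles. The clay, pot, cup and both spatulas are where they started in the last top view, as is the flask there.

**Not as planned:** when I squeezed the tongs in the holder, the gripper's pad swing pressed them onto the tray floor with about 21 N. That cleared when I lifted them out.

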